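# Change over the open canister

### The job

Two alike canisters with hinged lids stand on the bench, one open and one shut: tip the open one's lid over so that it falls shut, and flip the other one's lid up and over until it lies back and stays open by itself. Only push with the fingers: do not grip, lift, tip or shift the canisters, and leave everything else where it is.

Things in the scene. Friction and masses are not known exactly. Their poses are not given: they have to be found in the camera images.
- canister_a: loose light-grey eight-sided canister with black lid, 109 mm across, 119 mm high when shut, weighted foot, about 0.9 kg; origin: centre of its underside; x axis from its front (the lid's tab, roughly towards the robot) to its back (the hinge), z up. Wall outside 51 mm from the axis, up to 100 mm. This one starts with its lid open
- canister_b: loose light-grey eight-sided canister with black lid, 109 mm across, 119 mm high when shut, weighted foot, about 0.9 kg; origin: centre of its underside; x axis from its front (the lid's tab, roughly towards the robot) to its back (the hinge), z up. Wall outside 51 mm from the axis, up to 100 mm. This one starts with its lid shut; otherwise the same as canister_a
- canister_a_lid (a joint): lid angle of canister_a: 0 shut, grows as it opens, 1.83 laid back on its stop. Hinge along y, 59 mm behind the axis, 103 mm up. Plate 101 to 116 mm up when shut, 30 g, swings freely, slowed a little (it falls for up to 2 s). Under 1.47 rad it falls shut, beyond it falls back and stays open. Starts open (1.83)
- canister_b_lid (a joint): lid angle of canister_b: 0 shut, grows as it opens, 1.83 laid back on its stop. Hinge along y, 59 mm behind the axis, 103 mm up. Plate 101 to 116 mm up when shut, 30 g, swings freely, slowed a little (it falls for up to 2 s). Under 1.47 rad it falls shut, beyond it falls back and stays open. Starts shut (0)
- canister_a_tab (a point): middle of the outer edge of the lid's tab on canister_a, 121 mm from the hinge; when shut 62 mm in front of the axis, 106 mm up. The tab is 22 mm wide, 6 mm thick (103 to 109 mm up when shut) and sticks out 11 mm beyond the wall below it, so a fingertip fits under it
- canister_b_tab (a point): middle of the outer edge of the lid's tab on canister_b, 121 mm from the hinge; when shut 62 mm in front of the axis, 106 mm up. The tab is 22 mm wide, 6 mm thick (103 to 109 mm up when shut) and sticks out 11 mm beyond the wall below it, so a fingertip fits under it
- tape_measure: bystander: yellow and black tape measure, 67x74x35 mm, loose, between the canisters; origin at the centre of its underside
- driver_red: bystander: screwdriver with red handle, 203 mm long, 28 mm thick, lying loose in front of the left canister; origin at the centre of its underside
- tape_duct: bystander: roll of grey tape lying flat, 107 mm across, 48 mm high, loose, in front of the right canister; origin at the centre of its underside
- box_nails: bystander: grey cardboard box, 77x107x74 mm, loose, near the robot between the canisters; origin at the centre of its underside
- glue_bottle: bystander: slim white glue bottle with an orange nozzle, 36x50x169 mm, standing loose at the left, behind; origin at the centre of its underside
Mind the look-alikes: they are no part of the job. What is shaped like the canister_a but blue or green is not meant. What is shaped like the canister_b but orange is not meant.

How it is judged:
By the outcome, as a careful person would: the job done as asked, in the order asked, and still so for the second after the job is handed in, with the robot touching nothing.
It also fails if it takes over 48 s, if anything falls off the work surface, if the arm or the gripper's body presses on something with over 40 N, if the wrist force passes 120 N, or if a joint passes its speed limit or range.

### The arm

A 7-joint arm with a two-finger parallel gripper is mounted at the origin on the work surface; the furniture and walls round the work are solid. World frame = base frame: x ahead of the robot, y to its left, z up, the work surface at z = 0. Lengths are in m, angles in rad, forces in N, time in s.
With the tool pointing down it reaches from about 0.4 to 0.875 m from the base axis. Payload 6.5 kg.
Tool frame: the origin (TCP) lies midway between the tips of the shut fingers; the grasp point (between the pads) lies 19 mm behind it; z points along the fingers, y is the line along which they close (so a half turn about z gives the same grasp; the last joint's range is limited). The gripper opens to 85 mm and grips with 20 to 120 N. Pads are 22 mm wide; open, the fingers measure 114 mm over their backs; the gripper's body (76 mm by 85 mm) begins 54 mm behind the grasp point. The pads swing forward as they close: fully open they stand 13 mm farther back than shut.
Start: joints at [1.055, 0.536, -0.004, 1.538, 0.003, 1.067, -0.071], TCP at [0.283, -0.585, 0.231] pointing down, gripper open.
Joint ranges: [-2.7, 2.7], [-0.37, 2.16], [-1.27, 1.26], [0.24, 2.4], [-1.31, 4.45], [0.19, 1.91], [-2.76, 2.76]. Speed limits (rad/s): [2.39, 2.39, 3.14, 3.14, 3.14, 3.14, 3.14].

### API

Orientations are given as a rotation vector (axis times angle).
In Python, from workcell import * gives the robot as it stands. The module is installed in compiled form; this text tells all that it offers.
- The arm moves only by the tool carry_out, never from a script. Its argument "motion" is a list of rows, each a list of 2 entries, a list of its own where there are three numbers: the shift along the tool's x, y, z in mm, then the turn, a rotation vector about the tool's x, y, z in degrees. In form: [[[x, y, z], [wx, wy, wz]], ...]. A call has 1 to 5 rows; each row is the pose to reach, as a shift and turn from the pose commanded when the call began, along the tool's axes at that moment; what a row does not reach only later rows make up. A row lasts 1/8 s, in which the tool goes at most 62.5 mm and 10.7 degrees, less where a joint would pass 70% of its speed; a pose out of reach is approached as far as the arm can. A call with a gripper value outside its range is refused whole. "claw" is the opening, from 0 (shut) to 1 (fully open), set as the call begins (left out, the last holds). The fingers move at their own pace and stop on an object; "grip_force" is the grip in N (left out, the last holds). Time passes only in rows, so rows that repeat a pose let the fingers close. It gives the time, the measured TCP pose, the force, the opening and the grip force at its end, in the units of the state.
- read_state(): the state, without advancing time (a new reading comes with each control period).
- capture(name): name is "side" or "top"; returns the picture (420x560x3 uint8, blue, green, red); there is no depth.
- get_calibration(name): a dict with "mtx" (3x3 intrinsics, pixels), "eye" and "rotation" of the camera in the world. Camera axes: x right, y up, looking along -z (the intrinsics and any distortion apply to the point x, -y, -z); pixel columns grow to the right and rows downward; lengths in m; the calibration is good to about 2 mm. A picture is of the moment at which its call begins. get_calibration takes no time and is no camera call.
- hand_in(): hands the job in; it is judged then, once.
The state is a dict: "t": time; "q": joint angles; "dq": joint speeds; "effort": joint torques, N m; "position": TCP position; "orientation": TCP orientation; "ft_force": force on the tool from outside, world axes, zero at the start; "torque": the same for the moment, N m; "grip_width": finger opening in m; "gripper_force": force on a finger pad.
Only numpy, scipy, OpenCV 4.12 (cv2) and the standard library are available. Lean on these libraries where they do the work, as an engineer would, in place of code of your own. Each camera call takes 0.05 s, during which the arm holds its last target. There are 200 camera calls.

## Working session

There is one attempt and no reset: what is moved stays moved. The work goes in short steps, Python scripts to look and compute and a tool call to move; the robot and the scene stay as the last step left them, time stands still between calls to the robot, and variables do not carry over. Pictures are saved under pics/ and viewed, at most 12 in all, crops included, and the job is handed in when it is done.

Besides the shell and the picture viewer there is one more tool, called after ">>>" by a JSON object that holds its "fn" and its "kwargs", one argument or row to a line. carry_out: Moves the arm, as the interface text tells. Its arguments: {"type":"object","properties":{"motion":{"type":"array"},"claw":{"type":"number"},"grip_force":{"type":"number"}},"required":["motion"]}

```bash
mkdir -p pics
python3 - <<'E'
from workcell import *
import cv2,numpy as np
for n in ("top","side"):
    cv2.imwrite(f"pics/{n}0.png",capture(n))
    c=get_calibration(n);print(n,{k:np.round(v,4).tolist() if not isinstance(v,str) else v for k,v in c.items()})
s=read_state();print({k:np.round(v,3).tolist() for k,v in s.items()})
E
```

```text
top {'mtx': [[460.7001, 0.0, 280.209], [0.0, 460.7001, 205.5766], [0.0, 0.0, 1.0]], 'eye': [0.2181, 0.0368, 1.5106], 'rotation': [0.1201, -0.128, -1.5539]}
side {'mtx': [[510.2781, 0.0, 274.1832], [0.0, 510.2781, 216.4499], [0.0, 0.0, 1.0]], 'eye': [-0.3099, 1.1986, 0.8179], 'rotation': [0.4197, -1.3782, -2.2601]}
{'t': 0.1, 'q': [1.055, 0.537, -0.004, 1.539, 0.003, 1.067, -0.071], 'dq': [0.002, -0.001, 0.001, -0.003, -0.0, 0.001, 0.001], 'effort': [0.003, -58.456, 1.052, -25.978, 0.013, 0.005, 0.0], 'position': [0.282, -0.585, 0.231], 'orientation': [-3.061, -0.7, 0.001], 'ft_force': [0.197, 0.25, -0.216], 'torque': [0.02, -0.031, -0.035], 'gripper_force': 0.0, 'grip_width': 0.085}
```

View pics/top0.png

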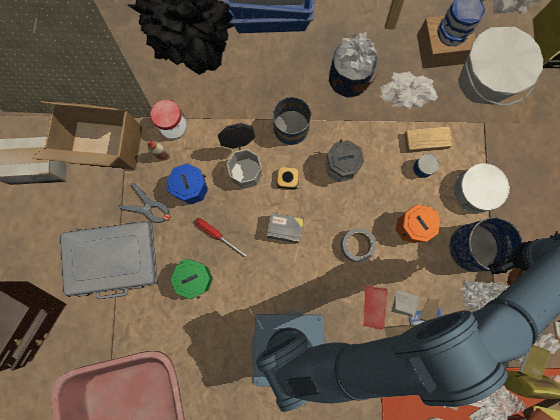

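View pics/side0.png

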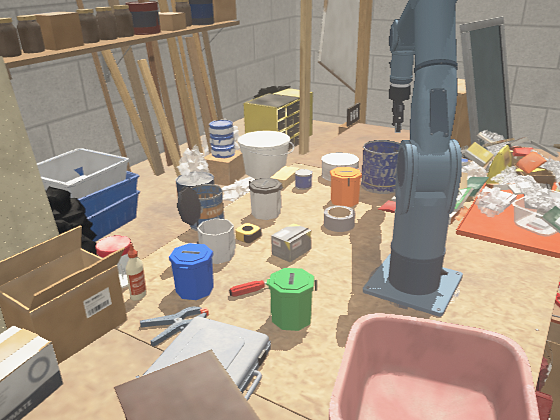

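The top view shows open canister A at about (244,168) with its lid behind at (237,135), and shut B at about (345,160). The tape measure is between them at (288,178). The side view shows A at (216,240) and B at (265,197). I'll zoom in on both.

```bash
cat > h.py <<'E'
from workcell import *
import cv2,numpy as np
from scipy.spatial.transform import Rotation as R
def cal(n):
    c=get_calibration(n);r=np.array(c["rotation"])
    return np.array(c["mtx"]),np.array(c["eye"]),(r if r.shape==(3,3) else R.from_rotvec(r).as_matrix())
def ray(n,u,v):
    K,e,M=cal(n);d=M@(np.diag([1,-1,-1])@np.linalg.solve(K,[u,v,1.]));return e,d/np.linalg.norm(d)
def onz(n,u,v,z):
    e,d=ray(n,u,v);return e+d*(z-e[2])/d[2]
def proj(n,p):
    K,e,M=cal(n);q=K@(np.diag([1,-1,-1])@(M.T@(np.array(p)-e)));return q[:2]/q[2]
E
python3 - <<'E'
from h import *
t=cv2.imread("pics/top0.png");s=cv2.imread("pics/side0.png")
f=lambda im,x,y,w,h,k:cv2.resize(im[y:y+h,x:x+w],None,fx=k,fy=k,interpolation=cv2.INTER_CUBIC)
a=f(t,210,110,160,90,5);b=f(s,170,160,160,120,5)
cv2.imwrite("pics/ct.png",a);cv2.imwrite("pics/cs.png",b)
for n,u,v,z in (("top",244,167,.1),("side",216,228,.1),("top",345,159,.116),("side",265,184,.116),("top",288,178,.03)):print(n,onz(n,u,v,z).round(3))
E
```

```text
top [0.564 0.146 0.1  ]
side [0.562 0.155 0.1  ]
top [ 0.591 -0.169  0.116]
side [ 0.593 -0.165  0.116]
top [0.547 0.006 0.03 ]
```

View pics/ct.png

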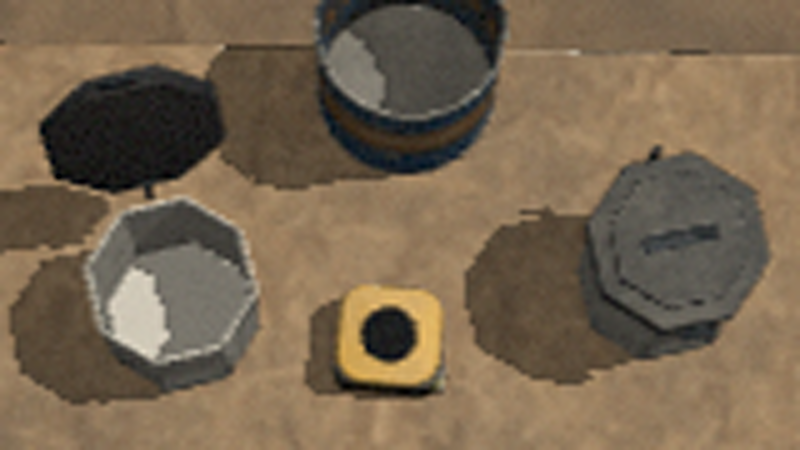

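View pics/cs.png

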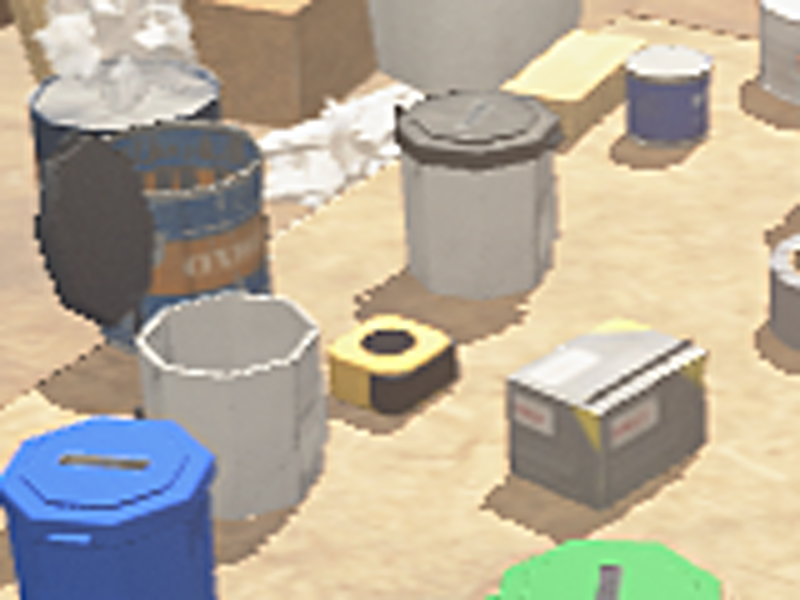

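Run:
```python
from h import *
P=lambda c,z:onz("top",210+(c[0]+.5)/5-.5,110+(c[1]+.5)/5-.5,z)
A=np.array([P(c,.1) for c in [(178,198),(240,217),(258,285),(238,345),(165,362),(103,328),(88,268),(118,212)]])
B=np.array([P(c,.114) for c in [(688,153),(750,180),(770,245),(735,312),(668,332),(605,298),(588,230),(618,170)]])
for n,V,h in (("A",A,P((149,188),.105)),("B",B,P((655,155),.105))):
    m=V.mean(0); print(n,m.round(4),"r",np.linalg.norm(V-m,axis=1).round(3))
    a=np.degrees(np.arctan2(*(V-m)[:,1::-1].T)) ; a=np.arctan2((V-m)[:,1],(V-m)[:,0])
    k=np.angle(np.mean(np.exp(8j*(a-np.pi/8))))/8; print("orient mod45",np.degrees(k)," hinge",h.round(3),np.degrees(np.arctan2(h[1]-m[1],h[0]-m[0])),np.linalg.norm((h-m)[:2]))
    print("side px",proj("side",[*m[:2],V[0,2]]))
q=[[.283,-.585,.231]];print(proj("top",q[0]))
print(R.from_rotvec(read_state()["orientation"]).as_matrix().round(3))
for c,z in (((40,110),.2),((225,130),.15)):print(P(c,z))
for n,u,v,z in(("top",359,245,.048),("top",285,228,.074),("top",288,178,.035),("top",355,60,.3),("top",292,115,.15)):print(onz(n,u,v,z).round(3))
```

```text
A [0.5711 0.1456 0.1   ] r [0.051 0.057 0.053 0.06  0.055 0.055 0.054 0.055]
orient mod45 18.81666356963318  hinge [0.627 0.162 0.105] 16.44172385971759 0.058272363242255466
side px [215.60092724 225.97053903]
B [ 0.5958 -0.1698  0.114 ] r [0.057 0.06  0.058 0.058 0.059 0.059 0.056 0.058]
orient mod45 17.024565416312708  hinge [ 0.653 -0.157  0.105] 12.343853520452072 0.05878774632760186
side px [265.18706541 183.9046797 ]
[502.12165358 258.28913536]
[[ 0.9    0.435 -0.001]
 [ 0.435 -0.9    0.001]
 [-0.    -0.002 -1.   ]]
[0.64603723 0.21928939 0.2       ]
[0.65131599 0.11255529 0.15      ]
[ 0.328 -0.221  0.048]
[0.376 0.015 0.074]
[0.545 0.007 0.035]
[ 0.828 -0.173  0.3  ]
[ 0.719 -0.001  0.15 ]
```

```bash
cat >> h.py <<'E'
C={"A":(.571,.146,17.5),"B":(.596,-.170,15.5)}
def loc(n,x,y,z):
    cx,cy,a=C[n];a=np.radians(a);return np.array([cx+x*np.cos(a)-y*np.sin(a),cy+x*np.sin(a)+y*np.cos(a),z])
def rot(yaw,tilt):
    a,t=np.radians([yaw,tilt]);z=np.array([np.sin(t)*np.cos(a),np.sin(t)*np.sin(a),-np.cos(t)]);y=np.array([np.sin(a),-np.cos(a),0]);return np.c_[np.cross(y,z),y,z]
def plan(wps):
    s=read_state();M=R.from_rotvec(s["orientation"]).as_matrix();p=np.array(s["position"])
    print("t",round(s["t"],2),"F",np.round(s["ft_force"],1),"pos",p.round(3))
    for q,yaw,tilt in wps:
        print((M.T@(q-p)*1000).round().tolist(),np.degrees(R.from_matrix(M.T@rot(yaw,tilt)).as_rotvec()).round(1).tolist(),np.round(q,3))
def local(n):
    s=read_state();cx,cy,a=C[n];d=np.array(s["position"])-[cx,cy,0];return (R.from_euler("z",-a,degrees=True).apply(d)*1000).round(1)
E
python3 -c "
from h import *
plan([(loc('A',.15,0,.32),17.5,0)])"
```

```text
t 0.1 F [ 0.2  0.3 -0.2] pos [ 0.282 -0.585  0.231]
[726.0, -511.0, -89.0] [-0.1, 0.0, 8.3] [0.714 0.191 0.32 ]
```

>>> {"fn": "carry_out", "kwargs": {
  "motion": [
    [[0,0,-60],[0,0,0]],
    [[40,-28,-95],[0,0,8]],
    [[90,-63,-95],[0,0,8]],
    [[140,-98,-95],[0,0,8]],
    [[190,-133,-95],[0,0,8]]
  ],
  "claw": 0
}}

```text
t: 0.72
position: [0.3965, -0.381, 0.3261]
orientation: [-3.104, -0.485, 0.0]
ft_force: [1.5, 0.3, 0.3]
grip_width: -0.0003
gripper_force: 0.0
```

```bash
python3 -c "
from h import *
plan([(loc('A',.15,0,.32),17.5,0)])"
```

```text
t 0.72 F [1.5 0.3 0.3] pos [ 0.396 -0.381  0.326]
[477.0, -448.0, 6.0] [-0.0, 0.0, 0.3] [0.714 0.191 0.32 ]
```

>>> {"fn": "carry_out", "kwargs": {
  "motion": [
    [[40,-38,0],[0,0,0]],
    [[80,-75,0],[0,0,0]],
    [[120,-113,0],[0,0,0]],
    [[160,-150,0],[0,0,0]],
    [[200,-188,0],[0,0,0]]
  ]
}}

```text
t: 1.35
position: [0.5293, -0.1414, 0.326]
orientation: [3.104, 0.485, -0.001]
ft_force: [0.6, -0.2, 0.3]
grip_width: -0.0002
gripper_force: 0.0
```

>>> {"fn": "carry_out", "kwargs": {
  "motion": [
    [[40,-38,0],[0,0,0]],
    [[80,-75,0],[0,0,0]],
    [[120,-113,0],[0,0,0]],
    [[160,-150,0],[0,0,0]],
    [[200,-188,0],[0,0,0]]
  ]
}}

```text
t: 1.98
position: [0.6625, 0.0984, 0.3258]
orientation: [3.104, 0.485, -0.001]
ft_force: [0.2, 0.4, 1.0]
grip_width: 0.0001
gripper_force: 0.0
```

```bash
python3 -c "
from h import *
plan([(loc('A',.15,0,.32),17.5,0),(loc('A',.15,0,.2),17.5,0)]);print(local('A'))"
```

```text
t 1.98 F [0.2 0.4 1. ] pos [0.663 0.098 0.326]
[77.0, -73.0, 6.0] [0.0, 0.0, 0.2] [0.714 0.191 0.32 ]
[77.0, -73.0, 126.0] [0.0, 0.0, 0.2] [0.714 0.191 0.2  ]
[ 73.  -72.9 325.8]
```

>>> {"fn": "carry_out", "kwargs": {
  "motion": [
    [[40,-37,0],[0,0,0]],
    [[80,-74,0],[0,0,0]],
    [[82,-74,45],[0,0,0]],
    [[82,-74,90],[0,0,0]],
    [[82,-74,128],[0,0,0]]
  ]
}}

```text
t: 2.6
position: [0.7166, 0.1924, 0.1955]
orientation: [3.103, 0.486, -0.004]
ft_force: [0.5, 0.2, -0.4]
grip_width: 0.0002
gripper_force: 0.0
```

Run:
```python
from h import *
print(local('A'));plan([(loc('A',.03,0,.21),17.5,0)])
f=lambda im,x,y,w,h,k:cv2.resize(im[y:y+h,x:x+w],None,fx=k,fy=k,interpolation=cv2.INTER_CUBIC)
t=f(capture("top"),180,80,120,120,3);s=f(capture("side"),150,140,120,120,3)
cv2.imwrite("pics/c1.png",np.hstack([t,s]))
```

```text
[152.9   0.5 195.5]
t 2.6 F [ 0.5  0.2 -0.4] pos [0.717 0.192 0.196]
[-123.0, -0.0, -14.0] [0.0, 0.1, 0.3] [0.6   0.155 0.21 ]
```

View pics/c1.png

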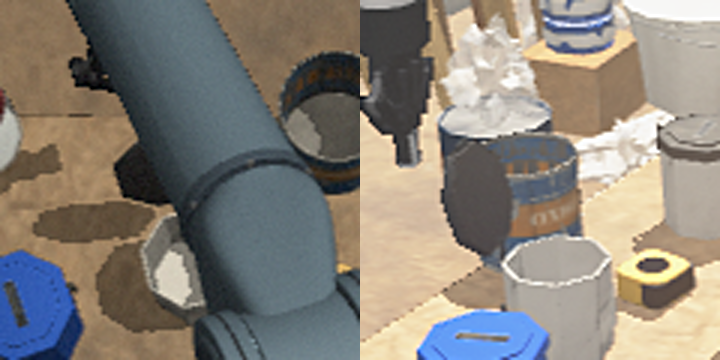

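>>> {"fn": "carry_out", "kwargs": {
  "motion": [
    [[-25,0,0],[0,0,0]],
    [[-42,0,0],[0,0,0]],
    [[-58,0,0],[0,0,0]],
    [[-72,0,0],[0,0,0]],
    [[-86,0,-3],[0,0,0]]
  ]
}}

```text
t: 3.32
position: [0.6359, 0.1665, 0.2032]
orientation: [-3.104, -0.485, -0.003]
ft_force: [-0.5, -0.5, 0.2]
grip_width: -0.0002
gripper_force: 0.0
```

>>> {"fn": "carry_out", "kwargs": {
  "motion": [
    [[-12,0,0],[0,0,0]],
    [[-22,0,-3],[0,0,0]],
    [[-32,0,-6],[0,0,0]],
    [[-38,0,-20],[0,0,0]],
    [[-38,0,-60],[0,0,0]]
  ]
}}

```text
t: 3.95
position: [0.5978, 0.1542, 0.2609]
orientation: [3.103, 0.485, -0.006]
ft_force: [1.2, 0.9, 1.1]
grip_width: 0.0003
gripper_force: 0.0
```

Run:
```python
from h import *
print(local('A'));plan([(loc('B',-.11,0,.30),15.5,50)])
```

```text
[ 2.810e+01 -2.000e-01  2.609e+02]
t 3.95 F [1.2 0.9 1.1] pos [0.598 0.154 0.261]
[-211.0, 304.0, -38.0] [-1.0, 50.2, 2.1] [ 0.49  -0.199  0.3  ]
```

>>> {"fn": "carry_out", "kwargs": {
  "motion": [
    [[-30,45,-38],[0,10,0]],
    [[-60,90,-45],[0,20,0]],
    [[-90,135,-45],[0,30,0]],
    [[-120,175,-45],[0,40,0]],
    [[-150,215,-40],[-1,50,2]]
  ]
}}

```text
t: 4.58
position: [0.5432, -0.0135, 0.3041]
orientation: [-2.822, -0.469, -0.88]
ft_force: [-0.6, -0.1, 0.2]
grip_width: 0.0002
gripper_force: 0.0
```

Run:
```python
from h import *
print(local('B'));plan([(loc('B',-.11,0,.20),15.5,50),(loc('B',-.11,0,.08),15.5,50)])
f=lambda im,x,y,w,h,k:cv2.resize(im[y:y+h,x:x+w],None,fx=k,fy=k,interpolation=cv2.INTER_CUBIC)
t=f(capture("top"),200,90,180,120,2);s=f(capture("side"),150,140,180,120,2)
cv2.imwrite("pics/c2.png",np.hstack([t,s]))
print(read_state()["q"])
```

```text
[ -9.1 164.9 304.1]
t 4.58 F [-0.6 -0.1  0.2] pos [ 0.543 -0.014  0.304]
[-148.0, 162.0, 14.0] [-4.9, 15.0, 1.3] [ 0.49  -0.199  0.2  ]
[-217.0, 168.0, 112.0] [-4.9, 15.0, 1.3] [ 0.49  -0.199  0.08 ]
[ 0.48538144  0.06540238 -0.36868781  2.17109932 -0.66137678  0.45639433
 -0.58797687]
```

View pics/c2.png

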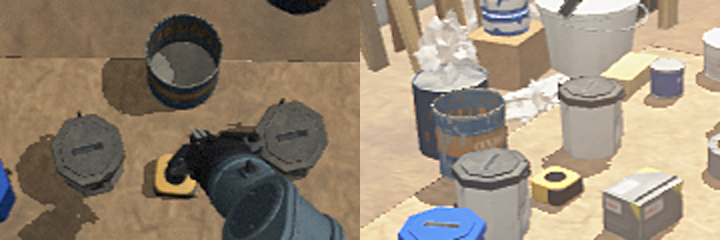

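A's lid is now shut (crop at (90,150)) and nothing near it has been disturbed. B is still shut, so I'll move in front of it next.

>>> {"fn": "carry_out", "kwargs": {
  "motion": [
    [[-30,33,0],[-1,3,0]],
    [[-60,66,0],[-2,5,0]],
    [[-90,99,0],[-3,8,1]],
    [[-120,131,0],[-4,10,1]],
    [[-148,162,8],[-5,10,1]]
  ]
}}

```text
t: 5.3
position: [0.5016, -0.1502, 0.2197]
orientation: [-2.791, -0.415, -1.085]
ft_force: [0.3, 0.6, -1.6]
grip_width: -0.0001
gripper_force: 0.0
```

Run:
```python
from h import *
print(local('B'));plan([(loc('B',-.11,0,.20),15.5,45),(loc('B',-.11,0,.08),15.5,45)])
s=read_state();print(np.round(s["q"],2),R.from_rotvec(s["orientation"]).as_matrix()[:,2].round(2))
```

```text
[-85.7  44.3 219.7]
t 5.3 F [ 0.3  0.6 -1.6] pos [ 0.502 -0.15   0.22 ]
[-32.0, 44.0, -3.0] [-1.6, 2.4, 0.7] [ 0.49  -0.199  0.2  ]
[-113.0, 45.0, 85.0] [-1.6, 2.4, 0.7] [ 0.49  -0.199  0.08 ]
[ 1.29  0.34 -0.85  2.3  -1.26  0.29  0.43] [ 0.64  0.21 -0.74]
```

Run:
```python
from h import *
plan([(loc('B',-.11,0,.22),0,35),(loc('B',-.11,0,.22),5,35)])
```

```text
t 5.3 F [ 0.3  0.6 -1.6] pos [ 0.502 -0.15   0.22 ]
[-18.0, 44.0, -18.0] [-11.3, -7.4, 13.0] [ 0.49  -0.199  0.22 ]
[-18.0, 44.0, -18.0] [-8.1, -7.5, 9.1] [ 0.49  -0.199  0.22 ]
```

>>> {"fn": "carry_out", "kwargs": {
  "motion": [
    [[-5,10,-10],[-4,-2,4]],
    [[-10,22,-18],[-8,-5,9]],
    [[-15,33,-18],[-11,-7,13]],
    [[-18,44,-18],[-11,-7,13]],
    [[-18,44,-18],[-11,-7,13]]
  ]
}}

```text
t: 5.92
position: [0.4893, -0.2005, 0.2192]
orientation: [-2.988, -0.0, -0.95]
ft_force: [-0.8, 0.1, 0.1]
grip_width: 0.0
gripper_force: 0.0
```

Run:
```python
from h import *
print(local('B'));plan([(loc('B',-.09,0,.20),0,35),(loc('B',-.09,0,.07),0,35),(loc('B',-.065,0,.07),0,35)])
s=read_state();print(np.round(s["q"],2),R.from_rotvec(s["orientation"]).as_matrix()[:,2].round(2))
```

```text
[-111.    -0.8  219.2]
t 5.92 F [-0.8  0.1  0.1] pos [ 0.489 -0.2    0.219]
[5.0, -6.0, 27.0] [-0.3, -0.3, -0.1] [ 0.509 -0.194  0.2  ]
[-70.0, -6.0, 133.0] [-0.3, -0.3, -0.1] [ 0.509 -0.194  0.07 ]
[-50.0, -12.0, 147.0] [-0.3, -0.3, -0.1] [ 0.533 -0.187  0.07 ]
[ 0.94  0.2  -0.5   2.29 -0.99  0.21 -0.17] [ 0.58  0.01 -0.82]
```

>>> {"fn": "carry_out", "kwargs": {
  "motion": [
    [[5,-6,27],[0,0,0]],
    [[-14,-6,54],[0,0,0]],
    [[-33,-6,80],[0,0,0]],
    [[-52,-6,107],[0,0,0]],
    [[-67,-6,129],[0,0,0]]
  ]
}}

```text
t: 6.55
position: [0.5169, -0.2221, 0.1264]
orientation: [-2.969, -0.02, -0.829]
ft_force: [-1.2, -0.3, 0.9]
grip_width: 0.0
gripper_force: 0.0
```

Run:
```python
from h import *
print(local('B'));plan([(loc('B',-.066,0,.075),0,35),(loc('B',-.066,0,.11),0,35)])
s=read_state();print(np.round(s["q"],2),R.from_rotvec(s["orientation"]).as_matrix()[:,2].round(2))
f=lambda im,x,y,w,h,k:cv2.resize(im[y:y+h,x:x+w],None,fx=k,fy=k,interpolation=cv2.INTER_CUBIC)
t=f(capture("top"),290,120,110,110,3.5);s=f(capture("side"),220,140,110,110,3.5)
cv2.imwrite("pics/c3.png",np.hstack([t,s]))
```

```text
[-90.1 -29.1 126.4]
t 6.55 F [-1.2 -0.3  0.9] pos [ 0.517 -0.222  0.126]
[-14.0, -31.0, 54.0] [-3.4, 3.8, -0.3] [ 0.532 -0.188  0.075]
[5.0, -33.0, 24.0] [-3.4, 3.8, -0.3] [ 0.532 -0.188  0.11 ]
[ 0.76  0.45 -0.3   2.21 -1.31  0.19  0.22] [ 0.52  0.06 -0.85]
```

View pics/c3.png

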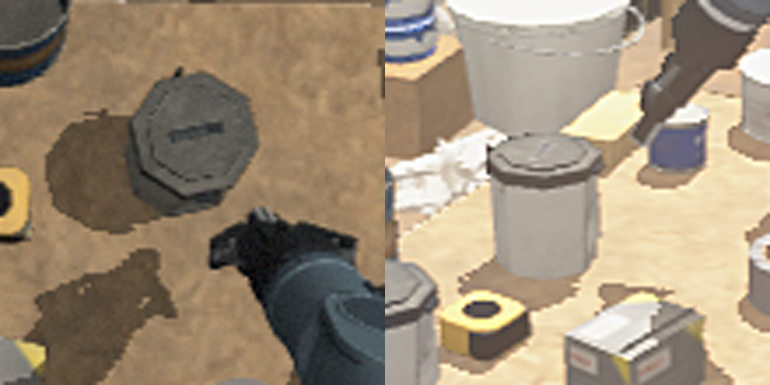

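B's lid is untouched at (195,140) in the crop. The fingers are clear in front and to its right. The wrist is at its limits with a steep tilt, so I'll use a gentler tilt and a more radial yaw.

Run:
```python
from h import *
plan([(loc('B',-.105,0,.126),-8,22)])
```

```text
t 6.65 F [-0.4 -0.2 -0.7] pos [ 0.517 -0.223  0.126]
[-19.0, -25.0, -10.0] [-7.0, -8.9, 7.2] [ 0.495 -0.198  0.126]
```

>>> {"fn": "carry_out", "kwargs": {
  "motion": [
    [[-10,-5,-10],[-3,-4,3]],
    [[-18,-15,-10],[-6,-8,6]],
    [[-19,-25,-10],[-7,-9,7]],
    [[-19,-25,-10],[-7,-9,7]],
    [[-19,-25,-10],[-7,-9,7]]
  ]
}}

```text
t: 7.28
position: [0.495, -0.1967, 0.1276]
orientation: [3.049, -0.203, 0.593]
ft_force: [0.6, -0.7, -0.1]
grip_width: -0.0
gripper_force: 0.0
```

```bash
cat >> h.py <<'E'
def st():
    s=read_state();M=R.from_rotvec(s["orientation"]).as_matrix();z=M[:,2]
    print("q",np.round(s["q"],2),"tilt",np.degrees(np.arccos(-z[2])).round(1),"dir",np.degrees(np.arctan2(z[1],z[0])).round(1),"xyaw",np.degrees(np.arctan2(M[1,0],M[0,0])).round(1),"locB",local("B"))
E
python3 - <<'E'
from h import *
st();plan([(loc('B',-.095,0,.07),-8,22),(loc('B',-.067,0,.07),-8,22)])
E
```

```text
q [ 0.1   0.37  0.29  2.25 -0.87  0.24 -0.54] tilt 22.0 dir -8.2 xyaw -7.6 locB [-104.4    1.2  127.6]
t 7.28 F [ 0.6 -0.7 -0.1] pos [ 0.495 -0.197  0.128]
[-13.0, -3.0, 57.0] [0.1, -0.0, 0.4] [ 0.504 -0.195  0.07 ]
[11.0, -14.0, 66.0] [0.1, -0.0, 0.4] [ 0.531 -0.188  0.07 ]
```

>>> {"fn": "carry_out", "kwargs": {
  "motion": [
    [[-7,-3,30],[0,0,0]],
    [[-14,-3,61],[0,0,0]],
    [[-8,-5,64],[0,0,0]],
    [[0,-9,67],[0,0,0]],
    [[5,-12,69],[0,0,0]]
  ]
}}

```text
t: 7.9
position: [0.5301, -0.1904, 0.0708]
orientation: [3.053, -0.207, 0.583]
ft_force: [0.5, 0.1, -0.1]
grip_width: -0.0002
gripper_force: 0.0
```

Run:
```python
from h import *
st();plan([(loc('B',-.068,0,.067),-8,22),(loc('B',-.068,0,.1),-8,22)])
f=lambda im,x,y,w,h,k:cv2.resize(im[y:y+h,x:x+w],None,fx=k,fy=k,interpolation=cv2.INTER_CUBIC)
t=f(capture("top"),300,120,100,100,3.5);s=f(capture("side"),220,150,100,100,3.5)
cv2.imwrite("pics/c4.png",np.hstack([t,s]))
```

```text
q [ 0.09  0.53  0.26  2.19 -1.31  0.19 -0.15] tilt 21.6 dir -7.9 xyaw -7.8 locB [-68.9  -2.1  70.8]
t 7.9 F [ 0.5  0.1 -0.1] pos [ 0.53  -0.19   0.071]
[-1.0, -2.0, 4.0] [-0.0, 0.4, 0.2] [ 0.53  -0.188  0.067]
[11.0, -2.0, -27.0] [-0.0, 0.4, 0.2] [ 0.53  -0.188  0.1  ]
```

View pics/c4.png

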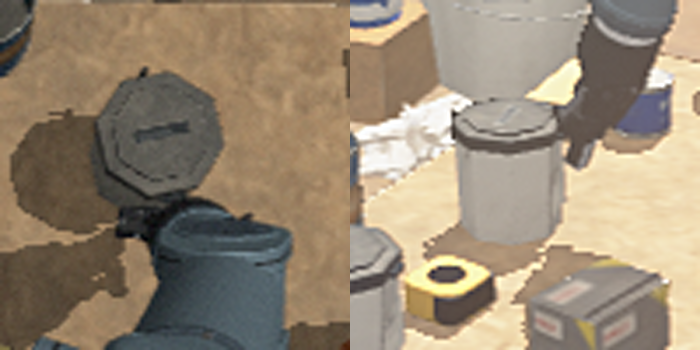

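>>> {"fn": "carry_out", "kwargs": {
  "motion": [
    [[3,-2,1],[0,0,0]],
    [[7,-2,-10],[0,0,0]],
    [[13,-3,-22],[0,0,0]],
    [[21,-4,-33],[0,0,0]],
    [[29,-6,-43],[0,0,0]]
  ]
}}

```text
t: 8.62
position: [0.5401, -0.186, 0.1208]
orientation: [3.054, -0.206, 0.578]
ft_force: [-3.6, -1.3, 1.2]
grip_width: -0.0
gripper_force: 1.3
```

Run:
```python
from h import *
st();plan([(loc('B',-.03,0,.15),-8,22),(loc('B',.02,0,.19),-8,22),(loc('B',.07,0,.2),-8,22)])
f=lambda im,x,y,w,h,k:cv2.resize(im[y:y+h,x:x+w],None,fx=k,fy=k,interpolation=cv2.INTER_CUBIC)
s=f(capture("side"),210,130,110,110,3.5)
cv2.imwrite("pics/c5.png",s)
```

```text
q [-0.15  0.48  0.54  2.17 -1.05  0.34 -0.44] tilt 21.4 dir -8.0 xyaw -7.7 locB [-58.1  -0.5 120.8]
t 8.62 F [-3.6 -1.3  1.2] pos [ 0.54  -0.186  0.121]
[35.0, -11.0, -18.0] [-0.0, 0.6, 0.3] [ 0.567 -0.178  0.15 ]
[92.0, -31.0, -38.0] [-0.0, 0.6, 0.3] [ 0.615 -0.165  0.19 ]
[138.0, -51.0, -31.0] [-0.0, 0.6, 0.3] [ 0.663 -0.151  0.2  ]
```

View pics/c5.png

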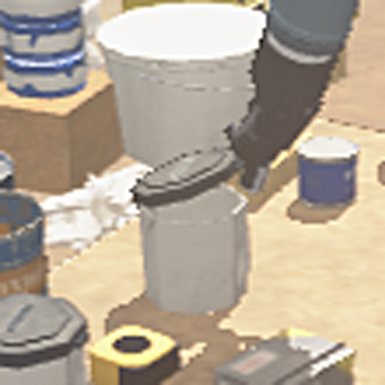

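>>> {"fn": "carry_out", "kwargs": {
  "motion": [
    [[4,0,-7],[0,0,0]],
    [[9,-2,-14],[0,0,0]],
    [[22,-5,-24],[0,0,0]]
  ]
}}

```text
t: 9.05
position: [0.5526, -0.1822, 0.1507]
orientation: [3.055, -0.205, 0.577]
ft_force: [0.3, -0.4, -0.4]
grip_width: 0.0003
gripper_force: 0.2
```

>>> {"fn": "carry_out", "kwargs": {
  "motion": [
    [[8,-2,-5],[0,0,0]],
    [[16,-5,-9],[0,0,0]],
    [[24,-8,-12],[0,0,0]],
    [[33,-11,-14],[0,0,0]]
  ]
}}

```text
t: 9.55
position: [0.5805, -0.1745, 0.1761]
orientation: [3.054, -0.203, 0.579]
ft_force: [0.3, 0.4, -0.2]
grip_width: -0.0003
gripper_force: 0.1
```

Run:
```python
from h import *
st();plan([(loc('B',.02,0,.19),-8,22),(loc('B',.07,0,.2),-8,22)])
f=lambda im,x,y,w,h,k:cv2.resize(im[y:y+h,x:x+w],None,fx=k,fy=k,interpolation=cv2.INTER_CUBIC)
s=f(capture("side"),210,130,110,110,3.5)
cv2.imwrite("pics/c6.png",s)
```

```text
q [-0.35  0.46  0.75  2.06 -0.85  0.49 -0.7 ] tilt 21.5 dir -7.9 xyaw -7.6 locB [-16.2  -0.2 176.1]
t 9.55 F [ 0.3  0.4 -0.2] pos [ 0.58  -0.174  0.176]
[36.0, -14.0, -1.0] [-0.0, 0.5, 0.4] [ 0.615 -0.165  0.19 ]
[82.0, -34.0, 7.0] [-0.0, 0.5, 0.4] [ 0.663 -0.151  0.2  ]
```

View pics/c6.png

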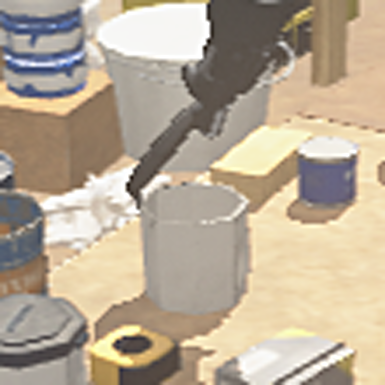

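The lid stands at about 50° with the finger still under it, at (190,130) in the crop. I'll keep pushing it over.

>>> {"fn": "carry_out", "kwargs": {
  "motion": [
    [[9,-3,-1],[0,0,0]],
    [[18,-7,-1],[0,0,0]],
    [[27,-10,-1],[0,0,0]],
    [[36,-14,-1],[0,0,0]],
    [[46,-18,1],[0,0,0]]
  ]
}}

```text
t: 10.22
position: [0.626, -0.1624, 0.192]
orientation: [3.054, -0.203, 0.579]
ft_force: [-0.3, -0.4, 0.5]
grip_width: -0.0004
gripper_force: 0.0
```

>>> {"fn": "carry_out", "kwargs": {
  "motion": [
    [[8,-3,1],[0,0,0]],
    [[16,-7,2],[0,0,0]],
    [[23,-10,3],[0,0,0]],
    [[23,-10,3],[0,0,0]]
  ]
}}

```text
t: 10.72
position: [0.6495, -0.1554, 0.1975]
orientation: [3.054, -0.202, 0.58]
ft_force: [0.2, 0.6, -0.6]
grip_width: -0.0
gripper_force: 0.0
```

Run:
```python
from h import *
st();plan([(loc('B',-.02,0,.23),-8,22),(loc('B',-.1,0,.33),-8,22)])
```

```text
q [-0.42  0.55  0.8   1.9  -0.81  0.59 -0.84] tilt 21.5 dir -7.9 xyaw -7.6 locB [ 55.5  -0.2 197.5]
t 10.72 F [ 0.2  0.6 -0.6] pos [ 0.65  -0.155  0.198]
[-53.0, 29.0, -56.0] [-0.0, 0.5, 0.4] [ 0.577 -0.175  0.23 ]
[-85.0, 61.0, -176.0] [-0.0, 0.5, 0.4] [ 0.5   -0.197  0.33 ]
```

Now I'll retreat, wait for the lids to settle, and check.

>>> {"fn": "carry_out", "kwargs": {
  "motion": [
    [[-30,16,-30],[0,0,0]],
    [[-53,29,-56],[0,0,0]],
    [[-66,40,-100],[0,0,0]],
    [[-80,55,-140],[0,0,0]],
    [[-85,61,-170],[0,0,0]]
  ]
}}

```text
t: 11.35
position: [0.499, -0.1987, 0.3246]
orientation: [3.054, -0.208, 0.577]
ft_force: [0.2, 1.3, 1.8]
grip_width: 0.0003
gripper_force: 0.0
```

>>> {"fn": "carry_out", "kwargs": {
  "motion": [
    [[-20,30,0],[0,0,0]],
    [[-40,60,0],[0,0,0]],
    [[-60,90,0],[0,0,0]],
    [[-80,120,0],[0,0,0]],
    [[-80,140,0],[0,0,0]]
  ]
}}

```text
t: 11.98
position: [0.4062, -0.3271, 0.295]
orientation: [3.055, -0.209, 0.58]
ft_force: [1.0, 0.9, 0.2]
grip_width: 0.0002
gripper_force: 0.0
```

>>> {"fn": "carry_out", "kwargs": {
  "motion": [
    [[0,0,0],[0,0,0]],
    [[0,0,0],[0,0,0]],
    [[0,0,0],[0,0,0]],
    [[0,0,0],[0,0,0]],
    [[0,0,0],[0,0,0]]
  ]
}}

```text
t: 12.6
position: [0.4087, -0.3255, 0.2956]
orientation: [3.054, -0.202, 0.58]
ft_force: [0.1, 0.1, -0.2]
grip_width: -0.0
gripper_force: 0.0
```

Run:
```python
from h import *
f=lambda im,x,y,w,h,k:cv2.resize(im[y:y+h,x:x+w],None,fx=k,fy=k,interpolation=cv2.INTER_CUBIC)
t=f(capture("top"),200,90,190,150,2);s=f(capture("side"),170,130,190,150,2)
st()
o=np.hstack([f(cv2.imread("pics/top0.png"),200,90,190,150,2),f(cv2.imread("pics/side0.png"),170,130,190,150,2)])
cv2.imwrite("pics/c7.png",np.vstack([np.hstack([t,s]),o])[:600])
```

```text
q [-0.37  0.14  1.21  2.1  -0.54  0.76 -0.53] tilt 21.5 dir -7.9 xyaw -7.6 locB [-222.3 -100.   295.6]
```

View pics/c7.png

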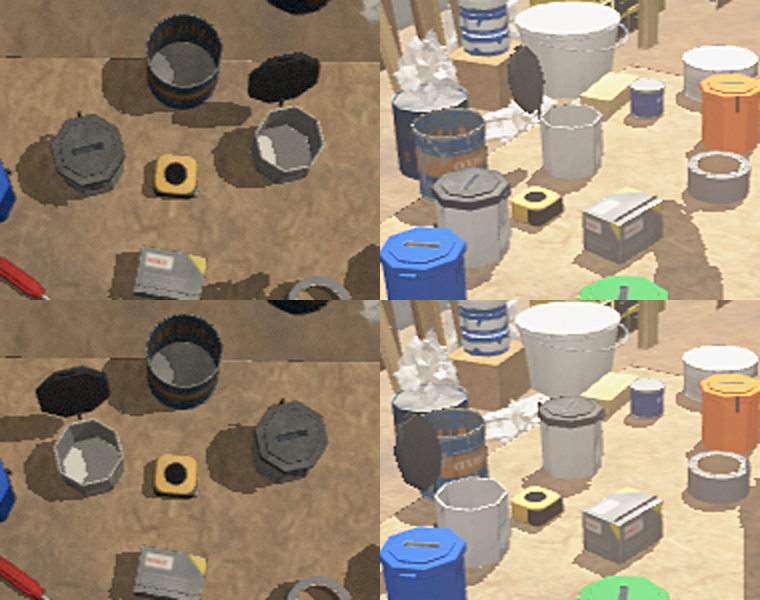

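A's lid is shut and B's is laid back open. The canisters and bystanders are where they started, and the arm is clear.

```bash
python3 -c "
from workcell import *
print(hand_in())"
```

```text
the job is handed in; nothing more can be done
None
```

The job is handed in: canister A's lid is shut, canister B's lid lies back open, and the final pictures showed no visible shift in the canisters or the other items in view; the glue bottle was out of frame.

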